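Clamp a brake pad under a sliding-arm bench clamp for filing

ROBOT

A 6-joint arm with a two-finger parallel gripper is mounted at the origin on a cart in front of the work surface, level with it; the furniture and walls round the work are solid. World frame = base frame: x ahead of the robot, y to its left, z up, the work surface at z = 0. Lengths are in m, angles in rad, forces in N, time in s.
With the tool pointing down it reaches from about 0.3 to 0.85 m from the base axis. Payload 4.2 kg.
Tool frame: the origin (TCP) lies on the centre line of the jaws, within the pads' length; the fingertips stand 22 mm ahead of it and the grasp point (between the pads) lies 3 mm ahead of it (robot.nose_length is the distance from the TCP to the fingertips, in m); z points along the fingers, y is the line along which they close (so a half turn about z gives the same grasp; the last joint's range is limited). The gripper opens to 91 mm and grips with 3 to 60 N. Pads are 32 mm wide; open, the fingers measure 118 mm over their backs; the gripper's body (76 mm by 178 mm) begins 60 mm behind the grasp point.
Start: joints at [-1.133, 0.32, 1.565, -0, 1.257, -0.02], TCP at [0.254, -0.516, 0.236] pointing down, gripper open.
Joint ranges: [-3.11, 3.11], [-0.84, 2.01], [0.21, 2.61], [-1.34, 4.49], [0.05, 2.63], [-2.56, 2.56]. Speed limits (rad/s): [2.57, 2.57, 3.14, 3.14, 3.14, 3.14].

INTERFACE

Orientations are given as [roll, pitch, yaw] about the fixed x, y, z axes, in that order (R = Rz(yaw) Ry(pitch) Rx(roll)).
In Python, from rig import robot gives the robot as it stands.
- The arm moves only by the tool jog_arm, never from a script. Its argument "moves" is a list that holds one entry, the list of rows, each a list of 5 numbers: the shift along the tool's x, y, z each as a share of 0.15 m, from -1 to 1, then the turn about the tool's z as a share of 180 degrees, from -1 to 1, then the opening, from -1 (shut) to 1 (fully open), so that 0 is half open. A call has 1 to 10 rows; each row is the pose to reach, as a shift and turn from the pose commanded when the call began, along the tool's axes at that moment, turning the shorter way round; what a row does not reach only later rows make up. A row lasts 1/8 s, in which the tool goes at most 62.5 mm and 10.7 degrees, less where a joint would pass 70% of its speed; a pose out of reach is approached as far as the arm can. A call with a number of a shift or a turn outside -1 to 1 is refused whole. A call with a gripper value outside its range is refused whole. The fingers move at their own pace and stop on an object; "squeeze" is the grip in N (left out, the last holds). Time passes only in rows, so rows that repeat a pose let the fingers close. It gives the time, the measured TCP pose, the force, the opening and the grip force at its end, in the units of the state.
- robot.state(): the state, without advancing time (a new reading comes with each control period).
- robot.grab_frame(name): name is "side" or "top" or "wrist"; returns (picture, depth): 384x512x3 uint8, red, green, blue; 384x512 float32, m along the optical axis (not along the pixel's ray), 0 where there is no reading.
- robot.camera_info(name): a dict with "vertical_fov" (degrees; the focal length in pixels is half the picture's height over the tangent of half this angle, whatever the lens; pixels are square), "cx", "cy" (the principal point, pixels), "cam_to_world" (4x4, takes a point from camera to world coordinates). Camera axes: x right, y up, looking along -z (the intrinsics and any distortion apply to the point x, -y, -z); pixel columns grow to the right and rows downward; lengths in m; the calibration is good to about 2 mm. A picture is of the moment at which its call begins: read the wrist's pose just before it. camera_info takes no time and is no camera call; for the wrist camera it gives the pose at the moment of the call.
- robot.sign_off(): hands the job in; it is judged then, once.
The state is a dict: "t": time; "joint_pos": joint angles; "joint_vel": joint speeds; "joint_efforts": joint torques, N m; "eef_pos": TCP position; "orientation": TCP orientation; "force": force on the tool from outside, world axes, zero at the start; "wrist_torque": the same for the moment, N m; "width": finger opening in m; "grip_force": force on a finger pad.
Only numpy, scipy, OpenCV 4.12 (cv2) and the standard library are available. Lean on these libraries where they do the work, as an engineer would, in place of code of your own. Each camera call takes 0.05 s, during which the arm holds its last target. There are 200 camera calls.

TASK

Clamp the brake pad that lies on the bench clamp's steel plate, so that its front ear can be filed. Slide it in under the clamp, square and flush against the stop; then slide the clamp arm down its bar until the foot bears on the pad and the arm tips back and binds on the bar; then turn the tommy-bar handle clockwise until the pad is held tight. Leave the spare pad, the carton, the can and the caliper where they are.

Things in the scene. Friction and masses are not known exactly. Their poses are not given: they have to be found in the camera images.
- clamp_plate: Bench clamp, fixed: grey steel plate 190 x 100 x 12 mm. Origin on the bench (z = 0) under the clamp screw's axis; x points from the plate's open front edge to the upright clamp bar, z up. The plate runs from x = -80 to +110 mm, y = -50 to +50 mm. The clamp arm slides on the bar and reaches forward over the plate to x = 0.
- stop_face (a point): Middle of the front face of the low dark stop on the plate, 40 mm behind the screw axis, 19 mm above the bench. The stop is 70 mm wide, square to the plate's x, 14 mm high above the plate, its two screw heads 4 mm more.
- bar_top (a point): Centre of the top of the upright steel bar, 134 mm above the bench, 75 mm behind the screw axis. The bar measures 10 mm along the plate's x, 25 mm along y; a thin cross pin 34 mm wide passes through it near the top.
- brake_pad: Brake pad to be clamped, lining up, front end over the plate's front edge. 130 mm long in its x, 59 mm wide, 18 mm high, 0.4 kg; origin: centre of its underside. At both ends of the 6 mm steel backing an ear 30 mm wide, 6 mm thick, end faces at x = +65 and -65 mm; lining over x = -51..51 mm. Home, its centre is at x = -25 mm in the plate's frame; it starts 20 to 40 mm short, slightly askew.
- clamp_arm (a joint): Height of the dark cast arm on the bar, m: starts at 0.012 to 0.030, ends near -0.003. It has a little play: hanging free, its screw end droops and it stays up by binding; pushed down at the screw end it only binds harder. Pushed down with 5 to 20 N on the ledge behind the bar (or within 35 mm of the bar) it slides and may run the last bit by itself. Pushed on until solid, it tips back.
- clamp_tilt (a joint): Tilt of the arm on the bar, rad: about -0.05 while it hangs free (screw end drooping), about +0.05 when the foot bears on the pad and the arm has tipped back and binds on the bar (screw end raised), up to 0.08 when tight.
- ledge (a point): Middle of the flat ribbed ledge at the back of the arm, where a thumb pushes it down: top surface, 29 mm behind the middle of the bar (away from the screw). The ledge reaches from 8 to 42 mm behind the bar's middle and is 36 mm wide. It is 104 to 122 mm above the bench at the start, about 86 mm when the arm is down; the top of the bar is then 48 mm higher.
- clamp_handle (a joint): Turn of the screw handle, rad, growing clockwise seen from above (tightening); starts at 0 to 2.5, stop at 11; lead 4 mm a turn. At value q its bar points along the angles 90 deg - q and -90 deg - q, counted anticlockwise from the plate's +x. Turns against about 0.1 N m and stays where left. Once the arm is tipped back, each radian adds about 10 N of squeeze: half a turn or more is tight.
- clamp_hub (a point): Centre of the handle's hub on the screw axis, level with the tommy bar's centre line. Hub 18 mm in diameter, 26 mm high; the bar is a steel rod 10 mm thick that reaches 52 mm from the axis on both sides. The arm's top is about 45 mm lower, less as the screw goes down. About 135 mm above the bench when the arm is down, 75 mm in front of the middle of the upright bar.
- clamp_foot: Black domed foot, 32 mm across, at the lower end of the clamp screw; origin at its lowest point, on the screw axis. It presses on the lining.
- spare_pad: A second, identical brake pad lying on the bare bench to the right of the clamp: leave it.
- pad_box: Striped brake pad carton, 76 x 131 x 60 mm, on the bench to the right: leave it. Origin: centre of its underside.
- cleaner_can: Spray can with a black cap, 66 mm in diameter, 219 mm high, standing on the bench to the right: leave it. Origin: centre of its underside.
- caliper: Steel vernier caliper, 235 mm long, lying to the left of the clamp: leave it.
Things that resemble listed ones, but are neither listed nor needed, are in the scene too. Leave any purple look-alike of the brake_pad alone.

How it is judged:
On the way, in this order (a step that is already met when the one before it is completed fails the run):
1. the brake pad lies square and flush against the stop, under the clamp (x of brake_pad in the frame of clamp_plate above -0.0295 m and y of brake_pad in the frame of clamp_plate between -0.014 and 0.014 m and angle between the x axis of brake_pad and the x axis of clamp_plate, either way round below 0.12 rad and angle between brake_pad's own z axis and vertical below 0.06 rad), for 0.2 s.
2. the arm is down: the foot bears on the brake pad and the arm has tipped back on the bar, the pad still home (all of step 1 and value of joint clamp_tilt above 0.03 rad and contact force between clamp_foot and brake_pad above 2 N), for 0.2 s.
At the end, for the whole second after the job is handed in: The brake pad lies flat on the plate, home against the stop (within 4.5 mm, centred within 14 mm, square within 0.12 rad), the arm is tipped back and binding (clamp_tilt above 0.03 rad), the foot squeezes the pad with more than 30 N, and everything is at rest (all of step 1 and value of joint clamp_tilt above 0.03 rad and contact force between clamp_foot and brake_pad above 30 N and linear speed of brake_pad below 0.01 m/s and velocity of joint clamp_handle between -0.05 and 0.05 rad/s); the robot touches nothing.
It fails at once if the spare pad is moved more than 25 mm (distance of spare_pad from where it was at the start of the episode above 0.025 m).
It fails at once if the carton is moved more than 25 mm (distance of pad_box from where it was at the start of the episode above 0.025 m).
It fails at once if the spray can is moved more than 25 mm (distance of cleaner_can from where it was at the start of the episode above 0.025 m).
It fails at once if the caliper is moved more than 25 mm (distance of caliper from where it was at the start of the episode above 0.025 m).
It also fails if it takes over 61 s, if anything falls off the work surface, if the arm or the gripper's body presses on something with over 40 N, if the wrist force passes 120 N, or if a joint passes its speed limit or range.

## Working session

There is one attempt and no reset: what is moved stays moved. The work goes in short steps, Python scripts to look and compute and a tool call to move; the robot and the scene stay as the last step left them, time stands still between calls to the robot, and variables do not carry over. Pictures are saved under pics/ and viewed, at most 15 in all, crops included, and the job is handed in when it is done.

Besides the shell and the picture viewer there is one more tool, called after "Call:" as name([rows], argument=value, ...), one row to a line, values as JSON. jog_arm: Moves the arm, as the interface text tells. Shift numbers are shares of 0.15 m and turn numbers shares of 180 degrees, none past 1 either way. Its arguments: {"type":"object","properties":{"moves":{"type":"array"},"squeeze":{"type":"number"}},"required":["moves"]}

```bash
ls; mkdir -p pics
python3 - <<'E'
from rig import robot
import cv2,numpy as np
s=robot.state();print({k:np.round(v,3) for k,v in s.items()})
for n in("side","top"):
    p,d=robot.grab_frame(n);c=robot.camera_info(n);print(n,{k:(np.round(v,3).tolist() if not isinstance(v,str) else v) for k,v in c.items()})
    cv2.imwrite(f"pics/{n}0.png",p[:,:,::-1]);np.save(f"pics/{n}0.npy",d)
E
```

```text
pics
{'t': np.float64(0.0), 'joint_pos': array([-1.133,  0.32 ,  1.566, -0.   ,  1.257, -0.02 ]), 'joint_vel': array([-0.002,  0.001,  0.   ,  0.001,  0.001, -0.001]), 'joint_efforts': array([ 2.0000e-03, -4.1245e+01, -2.3198e+01,  7.3000e-02,  4.6000e-02,
       -0.0000e+00]), 'eef_pos': array([ 0.254, -0.515,  0.235]), 'orientation': array([-3.14 , -0.   ,  0.458]), 'force': array([-0.022, -0.535, -0.086]), 'wrist_torque': array([0.028, 0.04 , 0.005]), 'grip_force': np.float64(0.0), 'width': np.float64(0.091)}
side {'vertical_fov': 43.462, 'cx': 254.257, 'cy': 187.888, 'cam_to_world': [[0.998, -0.041, 0.055, 0.644], [0.068, 0.68, -0.73, -1.185], [-0.007, 0.732, 0.681, 1.088], [0.0, 0.0, 0.0, 1.0]]}
top {'vertical_fov': 42.374, 'cx': 245.978, 'cy': 188.604, 'cam_to_world': [[0.043, 0.974, -0.223, 0.2], [-0.999, 0.043, -0.003, -0.142], [0.006, 0.223, 0.975, 1.747], [0.0, 0.0, 0.0, 1.0]]}
```

View pics/side0.png

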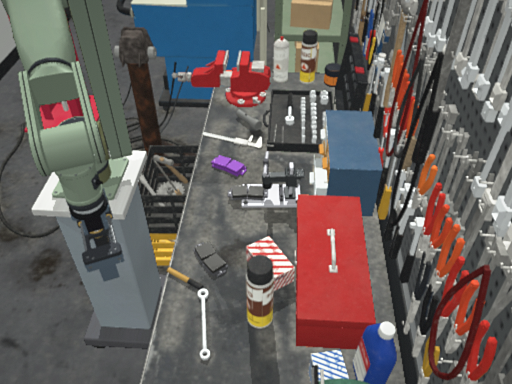

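View pics/top0.png

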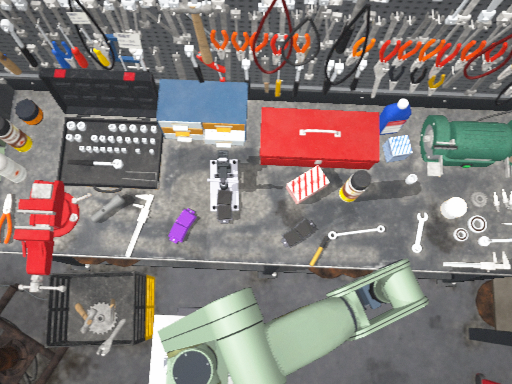

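The side view shows the clamp at about (275,185) and the purple look-alike at (228,165). The top view shows the clamp at about (225,190), its open front toward the robot, with the dark pad at (225,210).

```bash
cat > h.py <<'E'
from rig import robot
import cv2,numpy as np
def K(n):
    c=robot.camera_info(n);f=192/np.tan(np.radians(c["vertical_fov"])/2);return f,c["cx"],c["cy"],np.array(c["cam_to_world"]),c
def cloud(n,d):
    f,cx,cy,T,_=K(n);v,u=np.mgrid[:384,:512]
    P=np.stack([(u-cx)/f*d,-(v-cy)/f*d,-d],-1);return P@T[:3,:3].T+T[:3,3]
def onplane(n,uv,z):
    f,cx,cy,T,_=K(n);uv=np.atleast_2d(uv).astype(float)
    r=np.stack([(uv[:,0]-cx)/f,-(uv[:,1]-cy)/f,-np.ones(len(uv))],-1)@T[:3,:3].T
    return T[:3,3]+r*((z-T[2,3])/r[:,2])[:,None]
def proj(n,P):
    f,cx,cy,T,_=K(n);q=(np.atleast_2d(P)-T[:3,3])@T[:3,:3]
    return np.stack([cx+f*q[:,0]/-q[:,2],cy-f*q[:,1]/-q[:,2]],-1)
E
python3 - <<'E'
from h import *
print([k for k in K("top")[4]])
a=cv2.imread("pics/top0.png")[145:235,185:265];b=cv2.imread("pics/side0.png")[140:220,220:330]
a=cv2.resize(a,None,fx=6.5,fy=6.5,interpolation=cv2.INTER_CUBIC)[:, :400]
a=cv2.resize(cv2.imread("pics/top0.png")[145:230,200:250],(350,595),interpolation=cv2.INTER_CUBIC)
b=cv2.resize(b,(440,320),interpolation=cv2.INTER_CUBIC);o=np.zeros((600,800,3),np.uint8);o[:595,:350]=a;o[:320,355:795]=b
cv2.imwrite("pics/crop0.png",o)
P=cloud("top",np.load("pics/top0.npy"))
for v in range(150,228,4):print(v,[ (round(P[v,u,0],3),round(P[v,u,1],3),round(P[v,u,2]*1000)) for u in (212,219,225,231,238)])
E
```

```text
['vertical_fov', 'cx', 'cy', 'cam_to_world']
150 [(np.float64(0.742), np.float64(-0.004), -5), (np.float64(0.709), np.float64(-0.037), 105), (np.float64(0.2), np.float64(-0.142), 1747), (np.float64(0.742), np.float64(-0.075), 4), (np.float64(0.745), np.float64(-0.1), -1)]
154 [(np.float64(0.726), np.float64(-0.005), -4), (np.float64(0.695), np.float64(-0.038), 104), (np.float64(0.694), np.float64(-0.059), 108), (np.float64(0.728), np.float64(-0.076), 1), (np.float64(0.729), np.float64(-0.101), 2)]
158 [(np.float64(0.711), np.float64(-0.006), -4), (np.float64(0.674), np.float64(-0.04), 127), (np.float64(0.674), np.float64(-0.061), 130), (np.float64(0.713), np.float64(-0.076), 1), (np.float64(0.714), np.float64(-0.102), -1)]
162 [(np.float64(0.69), np.float64(-0.009), 15), (np.float64(0.664), np.float64(-0.04), 111), (np.float64(0.666), np.float64(-0.06), 106), (np.float64(0.698), np.float64(-0.077), 0), (np.float64(0.698), np.float64(-0.103), 1)]
166 [(np.float64(0.677), np.float64(-0.009), 10), (np.float64(0.651), np.float64(-0.041), 107), (np.float64(0.652), np.float64(-0.061), 105)
[... 2814 characters left out ...]
oat64(-0.112), 0)]
218 [(np.float64(0.487), np.float64(-0.02), 4), (np.float64(0.483), np.float64(-0.046), 33), (np.float64(0.485), np.float64(-0.067), 28), (np.float64(0.488), np.float64(-0.088), 13), (np.float64(0.491), np.float64(-0.112), -1)]
222 [(np.float64(0.473), np.float64(-0.02), 0), (np.float64(0.475), np.float64(-0.045), -4), (np.float64(0.472), np.float64(-0.068), 20), (np.float64(0.477), np.float64(-0.088), -7), (np.float64(0.477), np.float64(-0.113), -3)]
226 [(np.float64(0.458), np.float64(-0.021), 1), (np.float64(0.46), np.float64(-0.046), -6), (np.float64(0.461), np.float64(-0.067), -2), (np.float64(0.461), np.float64(-0.089), 3), (np.float64(0.463), np.float64(-0.114), 0)]
```

View pics/crop0.png

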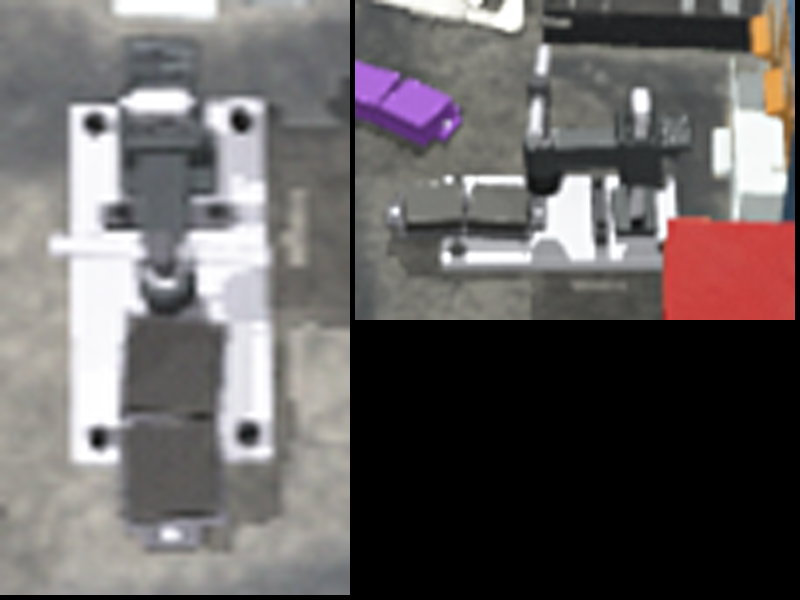

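Run:
```python
from h import *
c=lambda L:np.array(L)/7+[200,145]-0.5+0.07
pl=onplane("top",c([(68,102),(265,102),(274,462),(70,462)]),.012);print("plate",pl.round(4).tolist())
print("len",np.linalg.norm(pl[0]-pl[3]),np.linalg.norm(pl[0]-pl[1]),"yaw",[np.degrees(np.arctan2(*(a-b)[1::-1])) for a,b in((pl[0],pl[3]),(pl[1],pl[2]))])
pd=onplane("top",c([(128,318),(222,318),(218,520),(124,518)]),.030);print("pad",pd.round(4).tolist(), pd.mean(0))
print("padyaw",[np.degrees(np.arctan2(*(a-b)[1::-1])) for a,b in((pd[0],pd[3]),(pd[1],pd[2]))])
h=onplane("top",c([(50,245),(272,245),(165,272)]),.15);print("handle",h.round(4).tolist())
print("bartop",onplane("top",c([(158,100)]),.134),"ledge",onplane("top",c([(160,60)]),.105))
P=cloud("top",np.load("pics/top0.npy"));m=(P[...,0]>.74)&(P[...,0]<1)&(abs(P[...,1]+.05)<.15)&(P[...,2]>.05)&(P[...,2]<1);q=P[m];print("behind minx",np.percentile(q[:,0],[0,1,5]),np.percentile(q[:,2],[5,50,99]))
for u in range(160,250,8): 
  print(u,[tuple((P[v,u]*1000).round().astype(int)) for v in (110,125,132,138,144,148)])
```

```text
plate [[0.7014, 0.002, 0.012], [0.706, -0.1003, 0.012], [0.5162, -0.1137, 0.012], [0.5116, -0.0102, 0.012]]
len 0.19022041195793157 0.10246287242195369 yaw [np.float64(3.7041533297544955), np.float64(4.048486273065371)]
pad [[0.5838, -0.0366, 0.03], [0.5859, -0.0843, 0.03], [0.4822, -0.0874, 0.03], [0.4811, -0.0403, 0.03]] [ 0.53322412 -0.0621376   0.03      ]
padyaw [np.float64(2.0598693336013083), np.float64(1.7240429097047323)]
handle [[0.5907, -0.0051, 0.15], [0.5954, -0.1102, 0.15], [0.58, -0.0602, 0.15]]
bartop [[ 0.66909142 -0.05150022  0.134     ]] ledge [[ 0.69809087 -0.04975837  0.105     ]]
behind minx [0.74004744 0.74281777 0.77580959] [0.09650221 0.31643273 0.64440069]
160 [(np.int64(815), np.int64(163), np.int64(186)), (np.int64(776), np.int64(166), np.int64(147)), (np.int64(788), np.int64(185), np.int64(37)), (np.int64(762), np.int64(181), np.int64(48)), (np.int64(747), np.int64(183), np.int64(26)), (np.int64(732), np.int64(183), np.int64(23))]
168 [(np.int64(815), np.int64(135), np.int64(189)), (np.int64(778), np.int64(139), np.int64(144)), (np.int64(777), np.int64(14
[... 2260 characters left out ...]
8), np.int64(-79), np.int64(64)), (np.int64(740), np.int64(-80), np.int64(83)), (np.int64(751), np.int64(-78), np.int64(2))]
240 [(np.int64(827), np.int64(-105), np.int64(185)), (np.int64(778), np.int64(-107), np.int64(175)), (np.int64(792), np.int64(-106), np.int64(64)), (np.int64(770), np.int64(-107), np.int64(64)), (np.int64(742), np.int64(-108), np.int64(81)), (np.int64(754), np.int64(-107), np.int64(-4))]
248 [(np.int64(901), np.int64(-131), np.int64(5)), (np.int64(843), np.int64(-133), np.int64(0)), (np.int64(817), np.int64(-134), np.int64(-3)), (np.int64(794), np.int64(-135), np.int64(-6)), (np.int64(770), np.int64(-136), np.int64(-2)), (np.int64(200), np.int64(-142), np.int64(1747))]
```

The crop shows the plate (yaw about 3.9°), the handle across the plate (q≈0), and the pad about 36 mm short and askew. I'll move above the pad and look with the wrist camera.

Call:
jog_arm([
  [[0.93, -0.67, 0, 0, 1], [0.93, -0.67, 0, 0, 1], [0.93, -0.67, 0, 0, 1], [0.93, -0.67, 0, 0, 1]],
])

```text
t: 0.6
eef_pos: [0.3356, -0.3614, 0.2359]
orientation: [-3.141, -0.0, 0.462]
force: [-0.4, -1.2, 0.3]
width: 0.0915
grip_force: 0.0
```

Call:
jog_arm([
  [[0.93, -0.67, 0, 0, 1], [0.93, -0.67, 0, 0, 1], [0.93, -0.67, 0, 0, 1], [0.93, -0.67, 0, 0, 1]],
])

```text
t: 1.1
eef_pos: [0.4165, -0.2109, 0.2358]
orientation: [-3.141, 0.0, 0.462]
force: [0.1, -1.2, 0.2]
width: 0.0913
grip_force: 0.0
```

Call:
jog_arm([
  [[0.88, -0.67, 0, 0.135, 1], [0.88, -0.67, 0, 0.135, 1], [0.88, -0.67, 0, 0.135, 1], [0.88, -0.67, 0, 0.135, 1], [0.88, -0.67, 0, 0.135, 1]],
])

```text
t: 1.72
eef_pos: [0.4893, -0.0652, 0.2356]
orientation: [3.141, 0.001, 0.034]
force: [1.2, -0.1, 0.3]
width: 0.0913
grip_force: 0.0
```

Run:
```python
from h import *
s=robot.state();print({k:np.round(s[k],4).tolist() for k in("t","joint_pos","eef_pos","orientation","force")})
c=robot.camera_info("wrist");print(np.round(c["cam_to_world"],4).tolist(),c["vertical_fov"])
np.save("pics/wT1.npy",c["cam_to_world"])
p,d=robot.grab_frame("wrist");cv2.imwrite("pics/w1.png",p[:,:,::-1]);np.save("pics/w1.npy",d)
```

```text
{'t': 1.725, 'joint_pos': [-0.1549, 0.1922, 1.7424, -0.0013, 1.2078, 1.3828], 'eef_pos': [0.4893, -0.0652, 0.2356], 'orientation': [3.1406, 0.001, 0.0335], 'force': [1.1515, -0.06, 0.2593]}
[[0.0347, 0.9555, 0.293, 0.5732], [-0.9994, 0.0332, 0.0102, -0.0618], [0.0, -0.2932, 0.9561, 0.3845], [0.0, 0.0, 0.0, 1.0]] 64.72791503717676
```

View pics/w1.png

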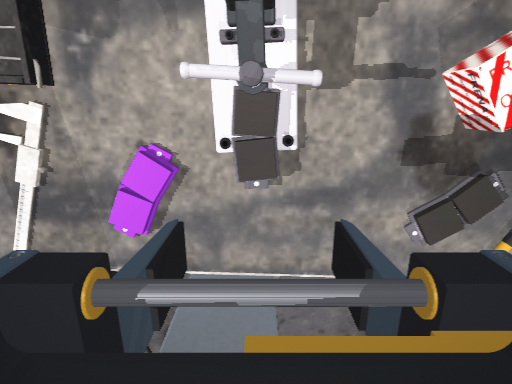

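The wrist view shows the hub at (252,73), handle ends (183,70)/(322,77), the pad lining with corners (236,85), (279,88), (279,180), (237,183), and plate front corners near (217,152), (297,150).

Run:
```python
from h import *
pd=onplane("wrist",[(236,85),(279,88),(279,180),(237,183)],.030);print("lining",pd.round(4).tolist(),pd.mean(0).round(4))
print([np.degrees(np.arctan2(*(a-b)[1::-1])).round(2) for a,b in((pd[0],pd[3]),(pd[1],pd[2]))])
print("ear front",onplane("wrist",[(258,187)],.018))
pl=onplane("wrist",[(217,152),(298,150),(296,40),(210,40)],.012);print("plate",pl.round(4).tolist())
print([np.degrees(np.arctan2(*(a-b)[1::-1])).round(2) for a,b in((pl[3],pl[0]),(pl[2],pl[1]))])
for z in(.14,.146,.152):print("hub",z,onplane("wrist",[(252,73)],z)[0].round(4),np.linalg.norm(np.diff(onplane("wrist",[(181,70),(323,77)],z),axis=0)).round(4))
im=cv2.imread("pics/w1.png");a=cv2.resize(im[60:200,190:320],(556,600),interpolation=cv2.INTER_CUBIC);cv2.imwrite("pics/w1c.png",a)
P=cloud("wrist",np.load("pics/w1.npy"));print("hub top",np.median(P[68:76,248:256,2]),"bar",np.median(P[70:72,195:235,2]),np.median(P[73:76,275:310,2]))
```

```text
lining [[0.5928, -0.0364, 0.03], [0.5913, -0.0838, 0.03], [0.4872, -0.0893, 0.03], [0.4818, -0.0388, 0.03]] [ 0.5383 -0.0621  0.03  ]
[np.float64(1.28), np.float64(3.04)]
ear front [[ 0.47443875 -0.06440411  0.018     ]]
plate [[0.5157, -0.0126, 0.012], [0.5214, -0.112, 0.012], [0.643, -0.1011, 0.012], [0.6398, -0.0057, 0.012]]
[np.float64(3.18), np.float64(5.13)]
hub 0.14 [ 0.5955 -0.0563  0.14  ] 0.1066
hub 0.146 [ 0.595  -0.0564  0.146 ] 0.104
hub 0.152 [ 0.5944 -0.0566  0.152 ] 0.1014
hub top 0.15597413799426424 bar 0.14815500839546902 0.14753073048863113
```

View pics/w1c.png

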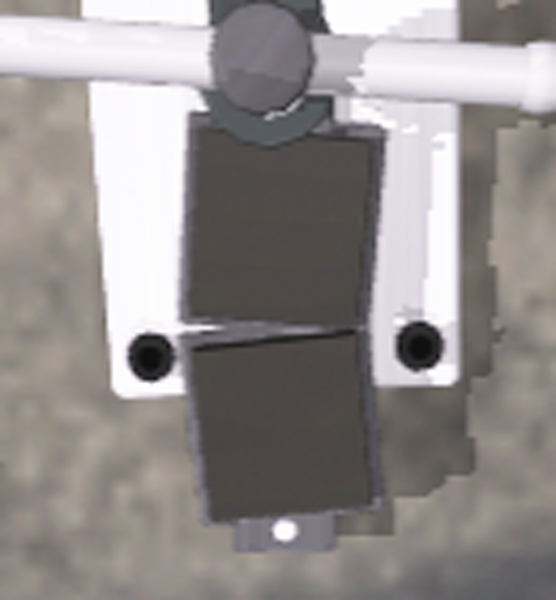

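Call:
jog_arm([
  [[-0.31, 0, 0, -0.011, -0.82], [-0.31, 0, 0, -0.011, -0.82], [-0.31, 0, 0.4, -0.011, -0.82], [-0.31, 0, 0.8, -0.011, -0.82], [-0.31, 0, 1, -0.011, -0.82], [-0.31, 0, 1, -0.011, -0.82]],
])

```text
t: 2.52
eef_pos: [0.4418, -0.0662, 0.0843]
orientation: [-3.141, 0.005, 0.066]
force: [0.6, 0.1, 0.7]
width: 0.0342
grip_force: 0.0
```

Call:
jog_arm([
  [[0, 0, 0.2, 0, -0.82], [0, 0, 0.37, 0, -0.82], [0, 0, 0.37, 0, -0.82]],
])

```text
t: 2.9
eef_pos: [0.4435, -0.066, 0.0307]
orientation: [3.142, 0.0, 0.067]
force: [-0.3, -0.0, 0.3]
width: 0.0082
grip_force: 0.0
```

Run:
```python
from h import *
s=robot.state();print({k:np.round(s[k],4).tolist() for k in("t","eef_pos","orientation","force","width")})
p,d=robot.grab_frame("wrist");cv2.imwrite("pics/w2.png",p[:,:,::-1])
```

```text
{'t': 2.9, 'eef_pos': [0.4435, -0.066, 0.0307], 'orientation': [3.1415, 0.0003, 0.0673], 'force': [-0.2572, -0.0327, 0.3044], 'width': 0.0082}
```

View pics/w2.png

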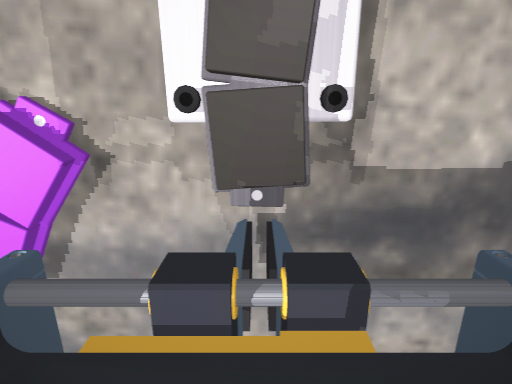

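The view shows the ear, front edge near (257,206), centred ahead of the two fingertips at (257,225). Pushing now.

Call:
jog_arm([
  [[0.05, 0, 0.01, 0, -0.82], [0.1, 0, 0.01, 0, -0.82], [0.14, 0, 0.01, 0, -0.82], [0.18, 0, 0.01, 0, -0.82], [0.22, 0, 0.01, 0, -0.82], [0.25, 0, 0.01, 0, -0.82], [0.25, 0, 0.01, 0, -0.82]],
])

```text
t: 3.82
eef_pos: [0.4816, -0.0626, 0.029]
orientation: [3.141, -0.002, 0.068]
force: [-1.0, -0.2, -0.7]
width: 0.0082
grip_force: 0.3
```

Call:
jog_arm([
  [[0.01, 0, 0, 0, -0.82], [0.02, 0, 0, 0, -0.82], [0.03, 0, 0, 0, -0.82], [0.03, 0, 0, 0, -0.82]],
])

```text
t: 4.32
eef_pos: [0.4838, -0.0623, 0.029]
orientation: [-3.141, 0.003, 0.068]
force: [-5.2, -0.1, 4.0]
width: 0.0085
grip_force: 2.5
```

Call:
jog_arm([
  [[0.01, 0, 0, 0, -0.82], [0.02, 0, 0, 0, -0.82], [0.02, 0, 0, 0, -0.82]],
])

```text
t: 4.7
eef_pos: [0.487, -0.0621, 0.029]
orientation: [-3.141, 0.002, 0.068]
force: [-5.4, -0.5, 3.7]
width: 0.0081
grip_force: 2.6
```

Call:
jog_arm([
  [[0.01, 0, 0, 0, -0.82], [0.02, 0, 0, 0, -0.82], [0.02, 0, 0, 0, -0.82]],
])

```text
t: 5.08
eef_pos: [0.4901, -0.0619, 0.0289]
orientation: [-3.141, 0.002, 0.068]
force: [-5.4, -0.1, 4.3]
width: 0.008
grip_force: 2.6
```

Run:
```python
from h import *
s=robot.state();print({k:np.round(s[k],4).tolist() for k in("t","eef_pos","orientation","force","width")})
p,d=robot.grab_frame("wrist");cv2.imwrite("pics/w3.png",p[:,:,::-1])
q,d=robot.grab_frame("side");cv2.imwrite("pics/s3.png",q[:,:,::-1])
o=np.zeros((600,800,3),np.uint8);o[:384,:512]=p[:,:,::-1];o[390:590,:300]=cv2.resize(q[150:210,225:315,::-1],(300,200),interpolation=cv2.INTER_CUBIC);cv2.imwrite("pics/c3.png",o)
```

```text
{'t': 5.075, 'eef_pos': [0.4901, -0.0619, 0.0289], 'orientation': [-3.1413, 0.0018, 0.0682], 'force': [-5.4289, -0.093, 4.2665], 'width': 0.008}
```

View pics/c3.png

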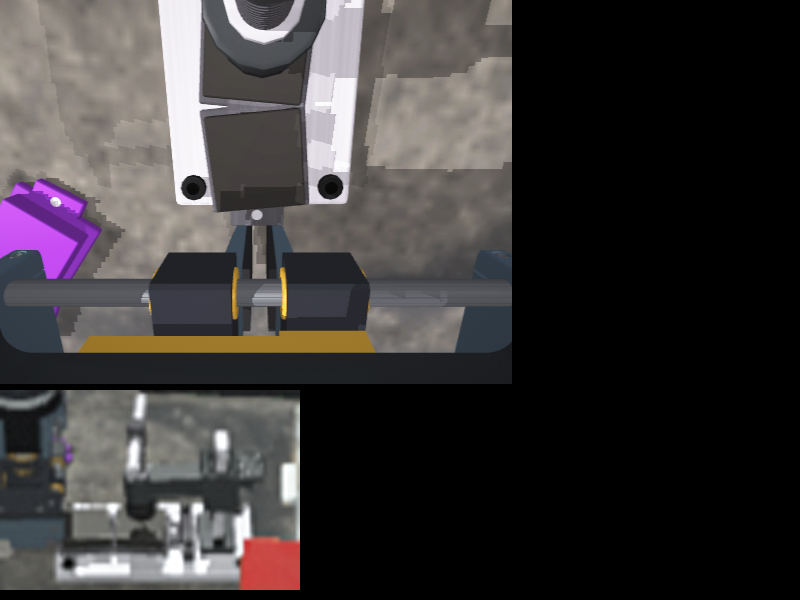

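The pad slides with the ear about 12 mm beyond the plate edge (rows 205 to 225), so it is nearly home. I'll keep going until the force climbs.

Call:
jog_arm([
  [[0.01, 0, 0, 0, -0.82], [0.02, 0, 0, 0, -0.82], [0.02, 0, 0, 0, -0.82]],
])

```text
t: 5.55
eef_pos: [0.4903, -0.0619, 0.0288]
orientation: [-3.141, 0.008, 0.069]
force: [-10.8, -2.2, 10.2]
width: 0.0078
grip_force: 5.6
```

Call:
jog_arm([
  [[0.01, 0, 0, 0, -0.82], [0.02, 0, 0, 0, -0.82], [0.02, 0, 0, 0, -0.82]],
])

```text
t: 5.92
eef_pos: [0.4904, -0.0618, 0.0286]
orientation: [-3.141, 0.014, 0.069]
force: [-16.0, -3.7, 14.7]
width: 0.0082
grip_force: 8.5
```

Solid stop at about 16 N. Backing off and checking.

Call:
jog_arm([
  [[-0.15, 0, 0, 0, -0.82], [-0.2, 0, -0.3, 0, -1], [-0.2, 0, -0.7, 0, -1], [-0.2, 0, -1, 0, -1], [-0.2, 0, -1, 0, -1]],
])

```text
t: 6.55
eef_pos: [0.4709, -0.0641, 0.1831]
orientation: [3.139, -0.012, 0.068]
force: [0.3, -0.3, -0.7]
width: 0.0002
grip_force: 0.0
```

Call:
jog_arm([
  [[0, 0, -0.4, 0, -1], [0, 0, -0.4, 0, -1], [0, 0, -0.4, 0, -1]],
])

```text
t: 6.92
eef_pos: [0.4669, -0.0635, 0.2378]
orientation: [-3.141, 0.001, 0.068]
force: [-0.5, -1.7, -0.2]
width: 0.0006
grip_force: 0.0
```

Run:
```python
from h import *
s=robot.state();print({k:np.round(s[k],4).tolist() for k in("t","eef_pos","orientation","force","width")})
T=K("wrist")[3];np.save("pics/wT4.npy",T)
p,d=robot.grab_frame("wrist");cv2.imwrite("pics/w4.png",p[:,:,::-1]);np.save("pics/w4.npy",d)
q,d=robot.grab_frame("top");cv2.imwrite("pics/t4.png",q[:,:,::-1])
pf=np.array([[.5152,-.062,.012],[.505,-.0627,.018]]);print(proj("wrist",pf),proj("top",pf))
u,v=proj("wrist",pf)[0].astype(int)
o=np.zeros((600,800,3),np.uint8);print(u,v)
o[:400,:400]=cv2.resize(p[v-50:v+30,u-40:u+40,::-1],(400,400),interpolation=cv2.INTER_CUBIC);o[:,410:760]=cv2.resize(q[145:230,200:250,::-1],(350,600),interpolation=cv2.INTER_CUBIC)
cv2.imwrite("pics/c4.png",o)
```

```text
{'t': 6.925, 'eef_pos': [0.4669, -0.0635, 0.2378], 'orientation': [-3.1414, 0.0007, 0.0682], 'force': [-0.5285, -1.6861, -0.1739], 'width': 0.0006}
[[261.05980555 134.51013724]
 [261.06016024 143.62028431]] [[224.16541249 210.20431684]
 [224.14942232 212.7400272 ]]
261 134
```

View pics/c4.png

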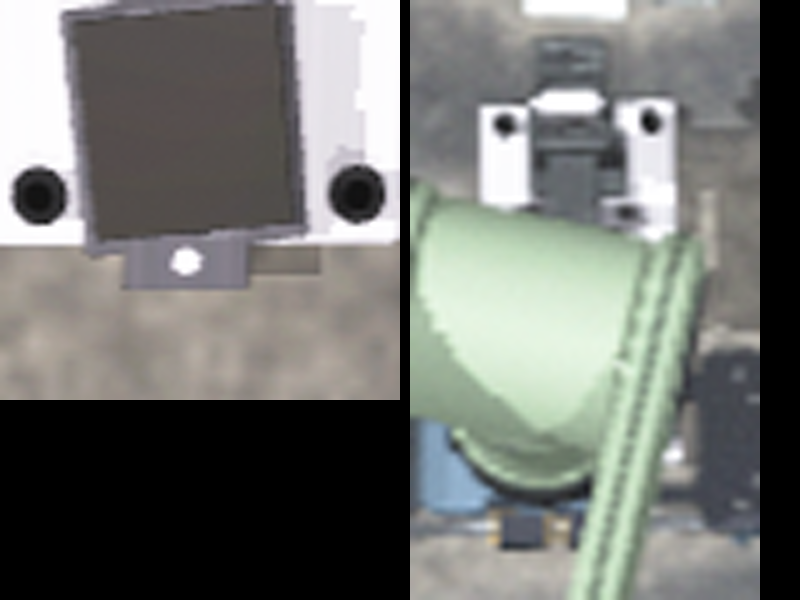

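The crop shows the ear's front edge parallel to the plate edge with about 9.5 mm overhang: the pad is home and square. Next, to the ledge.

Call:
jog_arm([
  [[0.4, 0.006, 0, 0, -1], [0.77, 0.006, 0, 0, -1], [0.77, 0.006, 0, 0, -1]],
])

```text
t: 7.4
eef_pos: [0.5848, -0.0563, 0.2358]
orientation: [-3.141, 0.003, 0.069]
force: [-0.5, 0.3, -0.8]
width: 0.0006
grip_force: 0.0
```

Call:
jog_arm([
  [[0.4, 0.006, 0, 0, -1], [0.77, 0.006, 0, 0, -1], [0.77, 0.006, 0, 0, -1], [0.77, 0.006, 0, 0, -1]],
])

```text
t: 7.9
eef_pos: [0.6961, -0.0497, 0.2376]
orientation: [-3.141, 0.004, 0.068]
force: [0.2, 0.1, 0.0]
width: 0.0003
grip_force: 0.0
```

Call:
jog_arm([
  [[0, 0, 0.3, 0, -1], [0, 0, 0.5, 0, -1], [0, 0, 0.5, 0, -1]],
])

```text
t: 8.28
eef_pos: [0.6944, -0.0498, 0.1619]
orientation: [-3.141, 0.006, 0.068]
force: [0.2, 0.7, 0.8]
width: 0.0003
grip_force: 0.0
```

Run:
```python
from h import *
s=robot.state();print({k:np.round(s[k],4).tolist() for k in("t","eef_pos","orientation","force","joint_pos")})
q,d=robot.grab_frame("side");p,_=robot.grab_frame("wrist")
o=np.zeros((600,800,3),np.uint8);o[:400,:500]=cv2.resize(q[130:210,230:330,::-1],(500,400),interpolation=cv2.INTER_CUBIC);o[400:592,500:756]=cv2.resize(p[...,::-1],(256,192))
cv2.imwrite("pics/c5.png",o)
```

```text
{'t': 8.275, 'eef_pos': [0.6944, -0.0498, 0.1619], 'orientation': [-3.1407, 0.0063, 0.0679], 'force': [0.2022, 0.7326, 0.848], 'joint_pos': [-0.088, 0.5607, 1.3581, -0.0001, 1.2292, 1.415]}
```

View pics/c5.png

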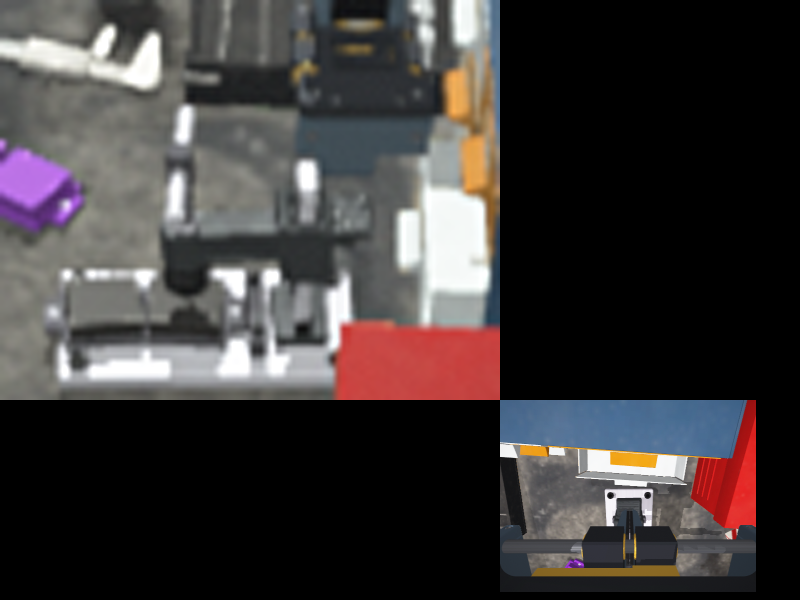

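The ledge is right below the fingers (side crop at (350,215)); the drawer is clear. Lowering.

Call:
jog_arm([
  [[0.015, 0, 0.07, 0, -1], [0.015, 0, 0.14, 0, -1], [0.015, 0, 0.18, 0, -1], [0.015, 0, 0.2, 0, -1], [0.015, 0, 0.22, 0, -1], [0.015, 0, 0.22, 0, -1]],
])

```text
t: 9.12
eef_pos: [0.7, -0.0496, 0.1309]
orientation: [3.141, -0.0, 0.068]
force: [0.1, 0.5, -0.4]
width: 0.0009
grip_force: 0.0
```

Call:
jog_arm([
  [[0, 0, 0.02, 0, -1], [0, 0, 0.04, 0, -1], [0, 0, 0.04, 0, -1]],
])

```text
t: 9.5
eef_pos: [0.7004, -0.0496, 0.1252]
orientation: [3.141, -0.002, 0.068]
force: [1.1, -0.2, 1.3]
width: 0.0005
grip_force: 1.4
```

Call:
jog_arm([
  [[0, 0, 0.02, 0, -1], [0, 0, 0.04, 0, -1], [0, 0, 0.04, 0, -1]],
])

```text
t: 9.88
eef_pos: [0.7004, -0.0495, 0.1188]
orientation: [3.141, -0.001, 0.068]
force: [3.6, 0.2, 2.2]
width: 0.0005
grip_force: 1.7
```

Call:
jog_arm([
  [[0, 0, 0.02, 0, -1], [0, 0, 0.04, 0, -1], [0, 0, 0.04, 0, -1]],
])

```text
t: 10.25
eef_pos: [0.7013, -0.0495, 0.113]
orientation: [3.141, -0.004, 0.068]
force: [6.5, 0.1, 3.0]
width: 0.0002
grip_force: 3.1
```

Call:
jog_arm([
  [[0, 0, 0.02, 0, -1], [0, 0, 0.03, 0, -1], [0, 0, 0.03, 0, -1]],
])

```text
t: 10.62
eef_pos: [0.7021, -0.0494, 0.1091]
orientation: [3.141, -0.006, 0.068]
force: [7.5, 0.1, 3.0]
width: 0.0005
grip_force: 3.6
```

Some rubbing in x; I'll shift back 4 mm and press further.

Call:
jog_arm([
  [[0.04, 0, 0, 0, -1], [0.04, 0, 0.02, 0, -1], [0.04, 0, 0.03, 0, -1], [0.04, 0, 0.03, 0, -1]],
])

```text
t: 11.12
eef_pos: [0.7035, -0.0493, 0.1072]
orientation: [3.141, 0.005, 0.068]
force: [-6.8, -0.9, 20.0]
width: 0.0007
grip_force: 10.0
```

Call:
jog_arm([
  [[0, 0, 0.015, 0, -1], [0, 0, 0.025, 0, -1], [0, 0, 0.025, 0, -1]],
])

```text
t: 11.5
eef_pos: [0.7036, -0.0493, 0.1066]
orientation: [3.141, 0.003, 0.068]
force: [-10.9, 0.4, 32.2]
width: 0.0004
grip_force: 16.0
```

Call:
jog_arm([
  [[0, 0, -0.2, 0, -1], [0, 0, -0.6, 0, -0.5], [0, 0, -0.9, 0, 0], [-0.36, 0, -0.9, -0.1, 0], [-0.73, 0, -0.9, -0.2, 0], [-0.73, 0, -0.9, -0.3, 0], [-0.73, 0, -0.9, -0.4, 0], [-0.73, 0, -0.9, -0.475, 0], [-0.73, 0, -0.9, -0.475, 0], [-0.73, 0, -0.9, -0.475, 0]],
])

```text
t: 12.75
eef_pos: [0.5946, -0.0565, 0.2333]
orientation: [-3.135, 0.001, 1.387]
force: [-0.5, 0.3, -0.6]
width: 0.0459
grip_force: 0.0
```

Run:
```python
from h import *
s=robot.state();print({k:np.round(s[k],4).tolist() for k in("t","eef_pos","orientation","force","joint_pos","width")})
T=K("wrist")[3]
p,d=robot.grab_frame("wrist");P=cloud("wrist",d);cv2.imwrite("pics/w6.png",p[:,:,::-1])
q,ds=robot.grab_frame("side")
h=np.array([.595,-.0566,.135]);a=np.radians(93.9-4.6)
e=np.array([h,h+.05*np.array([np.cos(a),np.sin(a),0]),h-.05*np.array([np.cos(a),np.sin(a),0])]);print(proj("wrist",e).round(1),proj("side",e).round(1))
o=np.zeros((600,800,3),np.uint8);o[:384,:512]=p[...,::-1];o[390:590,520:770]=cv2.resize(q[130:210,230:330,::-1],(250,200),interpolation=cv2.INTER_CUBIC)
cv2.imwrite("pics/c6.png",o)
```

```text
{'t': 12.75, 'eef_pos': [0.5946, -0.0565, 0.2333], 'orientation': [-3.1351, 0.0009, 1.3869], 'force': [-0.5206, 0.2817, -0.5737], 'joint_pos': [-0.1138, 0.3597, 1.511, -0.0004, 1.2775, 0.0702], 'width': 0.0459}
[[258.9 206.6]
 [248.1 149.3]
 [268.6 257.9]] [[265.5 164.5]
 [266.5 154.3]
 [264.5 175.3]]
```

View pics/c6.png

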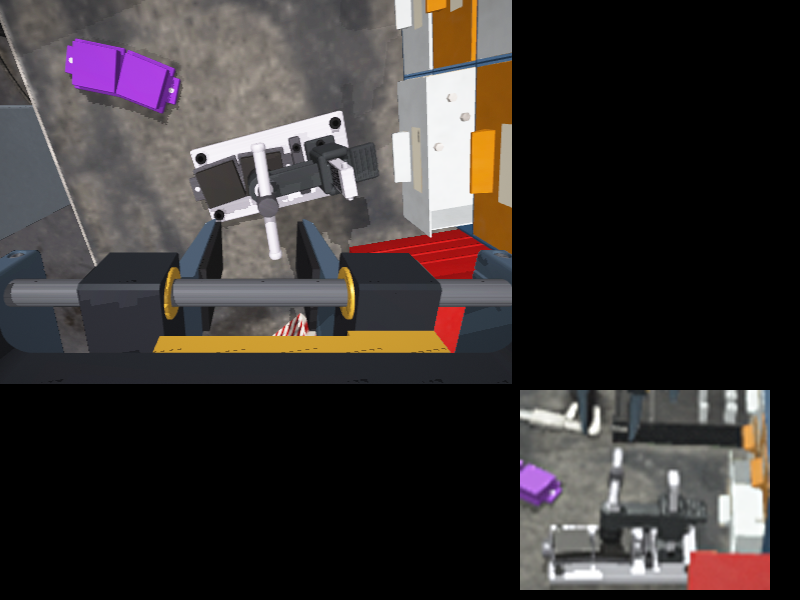

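The wrist view shows the hub at (268,207) and bar ends (260,143)/(276,258), about 7 mm further back than before, which fits the arm having tipped back. I'll finish the turn and measure the hub.

Call:
jog_arm([
  [[0, 0, 0, -0.05, 0], [0, 0, 0, -0.05, 0], [0, 0, 0, -0.05, 0]],
])

```text
t: 13.22
eef_pos: [0.5961, -0.0566, 0.2347]
orientation: [-3.14, 0.0, 1.534]
force: [-0.5, 0.7, 0.7]
width: 0.045
grip_force: 0.0
```

Run:
```python
from h import *
s=robot.state();print({k:np.round(s[k],4).tolist() for k in("t","eef_pos","orientation","joint_pos")})
f,cx,cy,T,_=K("wrist")
p,d=robot.grab_frame("wrist");P=cloud("wrist",d)
m=(abs(P[...,0]-.6)<.07)&(abs(P[...,1]+.0566)<.065)&(P[...,2]>.115)&(P[...,2]<.16)&(P[...,0]<.64)
m=cv2.morphologyEx(m.astype(np.uint8),cv2.MORPH_OPEN,np.ones((3,3)))
n,l,st,ce=cv2.connectedComponentsWithStats(m);i=1+np.argmax(st[1:,4]);Q=P[l==i]
r=cv2.minAreaRect(np.argwhere(l==i)[:,::-1].astype(np.float32));print(st[i],r)
b=np.argwhere(l==i)[:,::-1];(vx,vy,x0,y0)=cv2.fitLine(b.astype(np.float32),cv2.DIST_L1,0,.01,.01).ravel()
t=(b-[x0,y0])@[vx,vy];ends=np.array([[x0,y0]]+[[x0,y0]])+np.array([[t.min()],[t.max()]])*[vx,vy]
e=onplane("wrist",ends,.137);print("ends",e.round(4).tolist(),"mid",e.mean(0).round(4),"len",np.linalg.norm(e[0]-e[1]),"ang",np.degrees(np.arctan2(*(e[0]-e[1])[1::-1])))
print("z pct",np.percentile(Q[:,2],[5,25,50,75,95]).round(4))
cv2.imwrite("pics/w7.png",p[...,::-1]);print(np.unique(np.round(Q[:,2],3),return_counts=True))
```

```text
{'t': 13.225, 'eef_pos': [0.5961, -0.0566, 0.2347], 'orientation': [-3.14, 0.0, 1.5343], 'joint_pos': [-0.1138, 0.3588, 1.5088, -0.0002, 1.2756, -0.0772]}
[ 254  143   22  118 1555] ((264.3580017089844, 201.44082641601562), (117.06675720214844, 20.881433486938477), 86.05481719970703)
ends [[0.6029, -0.0024, 0.137], [0.6009, -0.1078, 0.137]] mid [ 0.6019 -0.0551  0.137 ] len 0.10541617768888187 ang 88.89862098433701
z pct [0.1352 0.138  0.1392 0.1409 0.1479]
(array([0.123, 0.125, 0.126, 0.127, 0.128, 0.129, 0.13 , 0.131, 0.132,
       0.133, 0.134, 0.135, 0.136, 0.137, 0.138, 0.139, 0.14 , 0.141,
       0.142, 0.143, 0.144, 0.145, 0.146, 0.147, 0.148, 0.149, 0.15 ]), array([  1,   2,   2,   1,   2,   7,   2,   1,   3,   8,  16,  52,  60,
       137, 232, 362, 243,  60,  13,  10,   6,  18,  38, 132, 122,  23,
         2]))
```

Call:
jog_arm([
  [[0.007, 0.033, 0.2, -0.005, 0], [0.007, 0.033, 0.4, -0.005, 0], [0.007, 0.033, 0.6, -0.005, 0], [0.007, 0.033, 0.64, -0.005, 0], [0.007, 0.033, 0.64, -0.005, 0], [0.007, 0.033, 0.64, -0.005, -0.3], [0.007, 0.033, 0.64, -0.005, -0.7], [0.007, 0.033, 0.64, -0.005, -1], [0.007, 0.033, 0.64, -0.005, -1], [0.007, 0.033, 0.64, -0.005, -1]],
], squeeze=20)

```text
t: 14.52
eef_pos: [0.6011, -0.0557, 0.1398]
orientation: [-3.141, 0.0, 1.554]
force: [-3.9, -0.7, 5.1]
width: 0.018
grip_force: 20.0
```

Call:
jog_arm([
  [[0, 0, 0, 0.05, -1], [0, 0, 0, 0.1, -1], [0, 0, 0, 0.15, -1], [0, 0, 0, 0.2, -1], [0, 0, 0, 0.25, -1], [0, 0, 0, 0.3, -1], [0, 0, 0, 0.3, -1]],
])

```text
t: 15.4
eef_pos: [0.6014, -0.0555, 0.1396]
orientation: [-3.141, 0.0, 0.613]
force: [-2.7, 0.5, 5.0]
width: 0.0175
grip_force: 20.0
```

Call:
jog_arm([
  [[0, 0, 0, 0.05, -1], [0, 0, 0, 0.1, -1], [0, 0, 0, 0.15, -1], [0, 0, 0, 0.2, -1], [0, 0, 0, 0.25, -1], [0, 0, 0, 0.3, -1], [0, 0, 0, 0.35, -1], [0, 0, 0, 0.4, -1], [0, 0, 0, 0.45, -1], [0, 0, 0, 0.45, -1]],
])

```text
t: 16.65
eef_pos: [0.6017, -0.0554, 0.1391]
orientation: [-3.141, -0.0, -0.798]
force: [-0.8, 0.4, 2.6]
width: 0.0178
grip_force: 20.0
```

Run:
```python
from h import *
s=robot.state();print({k:np.round(s[k],4).tolist() for k in("t","eef_pos","orientation","joint_pos","force","wrist_torque","width")})
p,d=robot.grab_frame("wrist");cv2.imwrite("pics/w8.png",p[...,::-1])
```

```text
{'t': 16.65, 'eef_pos': [0.6017, -0.0554, 0.1391], 'orientation': [-3.1414, -0.0001, -0.7984], 'joint_pos': [-0.111, 0.4382, 1.6365, 0.0001, 1.0668, 2.2582], 'force': [-0.8241, 0.357, 2.6283], 'wrist_torque': [-0.0591, 0.4686, -0.0319], 'width': 0.0178}
```

View pics/w8.png

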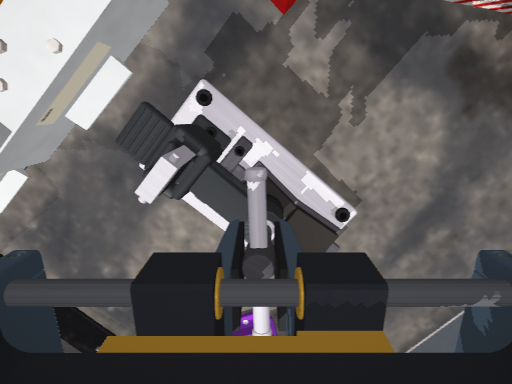

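The bar (257,175 to 262,335) followed the tool, so it turned 2.35 rad. Re-gripping half a turn back.

Call:
jog_arm([
  [[0, 0, 0, 0, -0.4], [0, 0, 0, 0, 0], [0, 0, 0, 0, 0], [0, 0, -0.35, 0, 0], [0, 0, -0.35, 0, 0], [0, 0, -0.35, -0.05, 0], [0, 0, -0.35, -0.1, 0], [0, 0, -0.35, -0.15, 0], [0, 0, -0.35, -0.2, 0], [0, 0, -0.35, -0.25, 0]],
])

```text
t: 17.95
eef_pos: [0.6013, -0.0558, 0.1909]
orientation: [3.142, 0.001, -0.012]
force: [-0.3, 0.1, -0.1]
width: 0.0458
grip_force: 0.0
```

Call:
jog_arm([
  [[0, 0, 0, -0.05, 0], [0, 0, 0, -0.1, 0], [0, 0, 0, -0.15, 0], [0, 0, 0, -0.2, 0], [0, 0, 0, -0.25, 0], [0, 0, 0, -0.3, 0], [0, 0, 0, -0.35, 0], [0, 0, 0, -0.4, 0], [0, 0, 0, -0.45, 0], [0, 0, 0, -0.5, 0]],
])

```text
t: 19.2
eef_pos: [0.6013, -0.0557, 0.1909]
orientation: [-3.141, 0.0, 1.559]
force: [0.0, -0.1, -0.3]
width: 0.0456
grip_force: 0.0
```

Call:
jog_arm([
  [[0, 0, 0, -0.05, 0], [0, 0, 0, -0.1, 0], [0, 0, 0, -0.15, 0], [0, 0, 0, -0.2, 0], [0, 0, 0, -0.23, 0], [0, 0, 0, -0.23, 0]],
])

```text
t: 19.95
eef_pos: [0.6013, -0.0557, 0.191]
orientation: [-3.141, -0.001, 2.275]
force: [0.1, 0.2, 0.1]
width: 0.0457
grip_force: 0.0
```

Run:
```python
from h import *
s=robot.state();print({k:np.round(s[k],4).tolist() for k in("t","eef_pos","orientation","joint_pos","force","width")})
p,d=robot.grab_frame("wrist");cv2.imwrite("pics/w9.png",p[...,::-1])
```

```text
{'t': 19.95, 'eef_pos': [0.6013, -0.0557, 0.191], 'orientation': [-3.1409, -0.0006, 2.2752], 'joint_pos': [-0.1114, 0.3953, 1.5653, -0.0001, 1.1818, -0.8157], 'force': [0.1138, 0.1876, 0.0663], 'width': 0.0457}
```

View pics/w9.png

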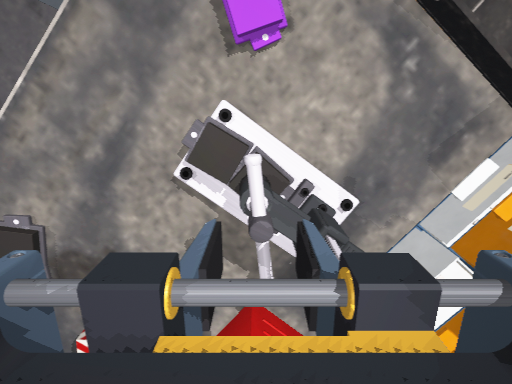

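The bar ((254,155) to (265,278)) is within 5° of the jaw line, the hub between the fingers. Gripping again.

Call:
jog_arm([
  [[0, 0, 0.2, 0, 0], [0, 0, 0.345, 0, 0], [0, 0, 0.345, 0, 0], [0, 0, 0.345, 0, -0.3], [0, 0, 0.345, 0, -0.7], [0, 0, 0.345, 0, -1], [0, 0, 0.345, 0, -1], [0, 0, 0.345, 0, -1]],
], squeeze=25)

```text
t: 21.0
eef_pos: [0.6021, -0.0557, 0.1407]
orientation: [3.141, 0.001, 2.276]
force: [0.1, 0.9, 4.8]
width: 0.0182
grip_force: 25.0
```

Call:
jog_arm([
  [[0, 0, 0, 0.05, -1], [0, 0, 0, 0.1, -1], [0, 0, 0, 0.15, -1], [0, 0, 0, 0.2, -1], [0, 0, 0, 0.25, -1], [0, 0, 0, 0.3, -1], [0, 0, 0, 0.35, -1], [0, 0, 0, 0.4, -1], [0, 0, 0, 0.4, -1]],
])

```text
t: 22.12
eef_pos: [0.6021, -0.0556, 0.1405]
orientation: [3.141, -0.001, 1.021]
force: [1.4, 0.7, 3.8]
width: 0.018
grip_force: 25.0
```

Call:
jog_arm([
  [[0, 0, 0, 0.05, -1], [0, 0, 0, 0.1, -1], [0, 0, 0, 0.15, -1], [0, 0, 0, 0.2, -1], [0, 0, 0, 0.25, -1], [0, 0, 0, 0.3, -1], [0, 0, 0, 0.35, -1], [0, 0, 0, 0.4, -1], [0, 0, 0, 0.45, -1], [0, 0, 0, 0.45, -1]],
])

```text
t: 23.38
eef_pos: [0.6023, -0.0555, 0.1401]
orientation: [-3.141, -0.002, -0.39]
force: [3.2, 2.5, 2.6]
width: 0.0178
grip_force: 25.0
```

Run:
```python
from h import *
s=robot.state();print({k:np.round(s[k],4).tolist() for k in("t","eef_pos","orientation","joint_pos","force","wrist_torque","width")})
```

```text
{'t': 23.375, 'eef_pos': [0.6023, -0.0555, 0.1401], 'orientation': [-3.141, -0.0016, -0.39], 'joint_pos': [-0.1109, 0.4374, 1.6351, 0.0001, 1.0674, 1.8499], 'force': [3.2441, 2.5099, 2.6113], 'wrist_torque': [-0.0922, -0.1909, 0.0012], 'width': 0.0178}
```

Call:
jog_arm([
  [[0, 0, 0, 0.05, -1], [0, 0, 0, 0.1, -1], [0, 0, 0, 0.15, -1], [0, 0, 0, 0.15, -1], [0, 0, 0, 0.15, -0.4], [0, 0, 0, 0.15, 0], [0, 0, 0, 0.15, 0], [0, 0, -0.3, 0.15, 0], [0, 0, -0.7, 0.15, 0], [0, 0, -0.7, 0.15, 0]],
])

```text
t: 24.62
eef_pos: [0.6041, -0.0562, 0.2506]
orientation: [-3.134, -0.008, -0.865]
force: [-0.4, 0.2, 0.2]
width: 0.0458
grip_force: 0.0
```

Run:
```python
from h import *
s=robot.state();print({k:np.round(s[k],4).tolist() for k in("t","eef_pos","orientation","joint_pos","force","width")})
p,d=robot.grab_frame("wrist");q,_=robot.grab_frame("side")
o=np.zeros((600,800,3),np.uint8);o[:384,:512]=p[...,::-1];o[200:600,400:800]=cv2.resize(q[140:220,230:310,::-1],(400,400),interpolation=cv2.INTER_CUBIC)
cv2.imwrite("pics/c10.png",o)
```

```text
{'t': 24.625, 'eef_pos': [0.6041, -0.0562, 0.2506], 'orientation': [-3.134, -0.0084, -0.865], 'joint_pos': [-0.1116, 0.356, 1.4728, -0.0002, 1.3015, 2.3242], 'force': [-0.3967, 0.2418, 0.2034], 'width': 0.0458}
```

View pics/c10.png

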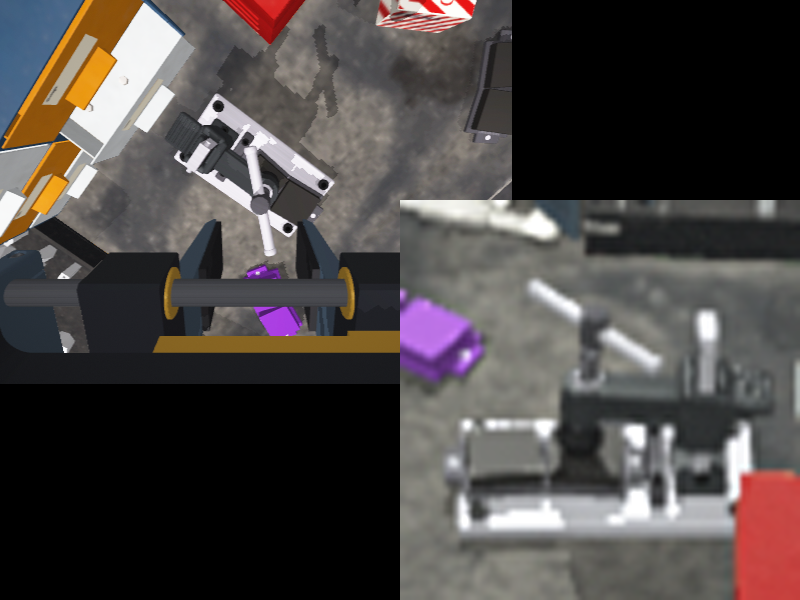

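The foot sits on the pad, the arm is tipped back, the handle has turned about 5.4 rad in total, and the gripper is clear. Handing in.

```bash
python3 -c "
from rig import robot
print(robot.sign_off())"
```

```text
the job is handed in; nothing more can be done
None
```

I handed the job in at about 25 s: the pad is home and square against the stop, the arm is down and tipped back, and the handle is turned about 5.4 rad clockwise, for an estimated 50 N. The squeeze and tilt could not be read directly, and no verdict came back.

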